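# Lean the divider panel in the drip tray

## Robot

A 6-joint arm with a two-finger parallel gripper is mounted at the origin on the work surface. World frame = base frame: x ahead of the robot, y to its left, z up, the work surface at z = 0. Lengths are in m, angles in rad, forces in N, time in s.
With the tool pointing down it reaches from about 0.225 to 0.725 m from the base axis. Payload 3.1 kg.
Tool frame: the origin (TCP) lies at the very end of the fingers, on their centre line; the grasp point (between the pads) lies 19 mm behind it; z points along the fingers, y is the line along which they close (so a half turn about z gives the same grasp; the last joint's range is limited). The gripper opens to 85 mm and grips with 20 to 120 N. Pads are 22 mm wide; open, the fingers measure 114 mm over their backs; the gripper's body (76 mm by 85 mm) begins 54 mm behind the grasp point. The pads swing forward as they close: fully open they stand 13 mm farther back than shut.
Start: joints at [1.142, 0.048, 0.099, 1.622, 0, 1.443], TCP at [0.156, 0.501, 0.231] pointing down, gripper open.
Joint ranges: [-2.91, 2.91], [-0.99, 1.94], [-1.21, 1.42], [-2.12, 2.29], [-1.49, 1.47], [-3.14, 3.14]. Speed limits (rad/s): [2.79, 2.79, 3.14, 3.14, 3.14, 3.14].

## Interface

Orientations are given as [roll, pitch, yaw] about the fixed x, y, z axes, in that order (R = Rz(yaw) Ry(pitch) Rx(roll)).
In Python, from cell import r gives the robot as it stands. Calls block until the motion is done:
- r.movep(position, orientation): joint-space move of the TCP to a pose.
- r.servo_line(position, vel=0.15, attitude=None, max_force=None): straight line of the TCP; attitude=None keeps the orientation; vel is the mean speed in m/s. With max_force (N) it stops when the force on the tool has changed by that much, and returns True; else False.
- r.move_j(angles): joint-space move.
- r.move_gripper(opening, grasp_force=None): opening from 0.0 (shut) to 1.0 (fully open); grasp_force is the grip in N (None keeps the last); returns when the fingers have stopped.
- r.hold(seconds).
- r.solve_ik(position, orientation): joint angles nearest the present ones, or None.
- r.grab_frame(name): name is "scene" or "top" or "wrist"; returns the picture (480x640x3 uint8, blue, green, red); there is no depth.
- r.camera_model(name): a dict with "vertical_fov" (degrees; the focal length in pixels is half the picture's height over the tangent of half this angle, whatever the lens; pixels are square), "cx", "cy" (the principal point, pixels), "D" ([k1, k2, p1, p2, k3] as OpenCV has them; the pictures are not rectified), "extrinsics" (4x4, takes a point from world to camera coordinates); the wrist camera has in their place "tool_from_camera" (4x4, takes a point from camera to tool coordinates, whose origin is the TCP and whose axes are the flange's). Camera axes: x right, y up, looking along -z (the intrinsics and any distortion apply to the point x, -y, -z); pixel columns grow to the right and rows downward; lengths in m; the calibration is good to about 2 mm. A picture is of the moment at which its call begins: read the wrist's pose just before it. camera_model takes no time and is no camera call.
A pose or a line that the arm cannot do raises r.MotionError and nothing moves.
- r.sign_off(): hands the job in; it is judged then, once.
Readings, each from a call of its own:
- r.current_time_s(): time.
- r.current_joint_positions(): joint angles.
- r.current_qvel(): joint speeds.
- r.current_joint_efforts(): joint torques, N m.
- r.current_tool_pos(): TCP position.
- r.current_tool_rot(): TCP orientation.
- r.current_wrist_force(): force on the tool from outside, world axes, zero at the start.
- r.current_wrist_torque(): the same for the moment, N m.
- r.current_opening(): opening from 0.0 (shut) to 1.0 (fully open).
- r.current_grip_force(): force on a finger pad.
Only numpy, scipy, OpenCV 4.12 (cv2) and the standard library are available. Lean on these libraries where they do the work, as an engineer would, in place of code of your own. Each camera call takes 0.05 s, during which the arm holds its last target. There are 200 camera calls.

## Task

The blue tank divider panel needs to drain. Lift the closed tub aside, out of the tray's way, and set it upright on the cabinet top; then pull the drip tray fully out of the wooden stand, and lean the blue panel on its short edge in the tray, leaning back steeply against the top front edge of the stand, square to it and roughly centred. Set the panel down without letting it drop or fall over, do not push the tub with the tray, and leave everything else where it is.

Things in the scene. Friction and masses are not known exactly. Their poses are not given: they have to be found in the camera images.
- stand: Fixed pale wooden box, 160 deep x 180 wide x 100 mm high, that houses the drip tray. Origin at table level in the middle of its FRONT face (the face with the red tray handle); +x points into the stand (away from the front), y along the front, z up. The box fills x 0 to 160 mm.
- stand_edge (a point): Middle of the stand's top front edge, 100 mm above the table, on which the panel must lean.
- tray (a joint): How far the white drip tray is pulled out of the stand's front (towards the stand's -x), in m: 0 closed, 0.110 at its stop; it starts nearly closed. Friction about 2 N. Its front wall (22 mm high) stands 30 mm before the stand's face when closed, 140 mm when fully out; outer width 150 mm, side walls 5 mm thick and 18 mm high, inner floor 6 mm above the table.
- tray_handle (a point): Centre of the tray's red handle, a level bar 100 mm long along the stand's y, 12 x 12 mm in section, 38 mm above the table; 48 mm in front of the tray's front wall centre, with 39 mm of free space between; 10 mm wide arms at its two ends join it to the wall. 75 mm before the stand's face when closed.
- tray_floor (a point): Point on the tray's inner floor (top surface, z 6 mm); it moves with the tray and lies 70 mm before the stand's face when the tray is fully out, the middle of the exposed floor. Axes as the stand's.
- blue_panel: Loose blue plastic slab with dark dots, 170 mm tall, 110 mm wide, 10 mm thick, about 0.2 kg, standing upright in one of the two slots of the grey rack. Origin at the centre of its lower short edge; z up along its height, y along its width, x across its thickness. Both faces are alike.
- blue_panel_top (a point): Centre of the blue panel's upper edge.
- white_panel: Bystander: white panel with grey dots of the same size and axes, in the rack's other slot (panel centres 66 mm apart).
- rack: Fixed grey rack, 110 (x) x 130 (y) mm, origin at the centre of its underside. Two slots along y at x = -33 and +33 mm, 13 mm wide, floor 8 mm above the table, slot walls up to 43 mm.
- tub: Loose flip-top clear plastic tub with green lid, closed and empty, about 0.14 kg, a box 62 (x) x 100 (y) x 70 mm high; origin at the centre of its underside. It stands in front of the tray handle, in the tray's way.
- vial_rack: Bystander: loose wooden rack with four glass vials, 45 (x) x 130 (y) x 92 mm high, origin at the centre of its underside.
- tweezer: Bystander: steel planting tweezer lying flat, 203 mm long along its x, 20 mm wide, 9 mm high, origin mid-length on its underside.
- net_handle: Bystander: orange net handle lying flat, 195 mm long along its x, 34 mm wide, 14 mm high, origin mid-length on its underside.
- suction_cup: Bystander: reddish silicone suction cup, 60 mm across, 30 mm high, lying on the stand's top towards the rear; origin at the centre of its underside.
- bottle: Bystander: white bottle with blue cap, 60 mm across, 150 mm high, origin at the centre of its underside.
- food_jar: Bystander: amber jar with yellow lid, 68 mm across, 90 mm high, origin at the centre of its underside.
Mind the look-alikes: they are no part of the job. Of the things that look like the tub, take the one that is farthest to the robot's right at the start.

How it is judged:
On the way, in this order (a step that is already met when the one before it is completed fails the run):
1. the tub is out of the tray's way, upright on the cabinet top ((y of tub in the frame of stand above 0.105 m or y of tub in the frame of stand below -0.105 m or x of tub in the frame of stand below -0.22 m) and angle between tub's own z axis and vertical below 0.1 rad and height (world z) of tub below 0.01 m), for 0.2 s.
2. the tray is pulled out to its stop (0.100 m or more) (value of joint tray above 0.1 m), for 0.2 s.
At the end, for the whole second after the job is handed in: Tray out 0.100 m or more; tub upright, still, clear of the tray on the cabinet top; blue panel at rest, foot on the tray floor (65 mm of tray_floor in x, 30 in y), leaning 0.15 to 0.65 rad off vertical, top over the stand edge, square to the stand within 0.26 rad; nothing else displaced (all of step 1 and value of joint tray above 0.1 m and linear speed of each of tub, blue_panel below 0.02 m/s and x of blue_panel in the frame of tray_floor between -0.065 and 0.065 m and y of blue_panel in the frame of tray_floor between -0.03 and 0.03 m and z of blue_panel in the frame of tray_floor below 0.012 m and angle between blue_panel's own z axis and vertical between 0.15 and 0.65 rad and x of blue_panel_top in the frame of stand_edge above 0.005 m and angle between the y axis of blue_panel and the y axis of stand, either way round below 0.26 rad and angular speed of blue_panel below 0.1 rad/s); the robot touches nothing.
It fails at once if the tray or its handle pushes the tub (over 1 N) (contact force between tub and tray above 1 N).
It fails at once if the tub is tipped over (tilt over 0.5 rad) (angle between tub's own z axis and vertical above 0.5 rad).
It fails at once if the blue panel drops or falls free of the gripper (over 0.5 m/s or 2.8 rad/s while not held) (not (contact force between the fingers and blue_panel above 0.3 N) and (linear speed of blue_panel above 0.5 m/s or angular speed of blue_panel above 2.8 rad/s)).
It fails at once if a bystander is moved by more than 25 mm or tipped over (distance of any of white_panel, vial_rack, tweezer, net_handle, suction_cup, bottle, food_jar from where it was at the start of the episode above 0.025 m or angle between any of white_panel, vial_rack, tweezer, net_handle, suction_cup, bottle, food_jar's own z axis and vertical above 0.35 rad).
It also fails if it takes over 62 s, if anything falls off the work surface, if the arm or the gripper's body presses on something with over 40 N, if the wrist force passes 120 N, or if a joint passes its speed limit or range.

## Working session

There is one attempt and no reset: what is moved stays moved. The work goes in short steps, each a Python script; the robot and the scene stay as the last script left them, time stands still between calls to the robot, and variables do not carry over. Pictures are saved under pics/ and viewed, at most 11 in all, crops included, and the job is handed in when it is done.

```bash
ls; mkdir -p pics
cat > h.py <<'E'
import numpy as np, cv2
from cell import r
def cam(n):
    m=r.camera_model(n); f=240/np.tan(np.radians(m["vertical_fov"])/2)
    K=np.array([[f,0,m["cx"]],[0,f,m["cy"]],[0,0,1.]]); return K,np.array(m["D"],float),m
def ext(n):
    K,D,m=cam(n)
    if n!="wrist": return K,D,np.array(m["extrinsics"])
    raise 0
def ray(n,px):
    K,D,E=ext(n); u=cv2.undistortPoints(np.array(px,float).reshape(-1,1,2),K,D)[:,0]
    d=np.c_[u[:,0],-u[:,1],-np.ones(len(u))]; R=E[:3,:3]; o=-R.T@E[:3,3]
    return o,d@R
def plane(n,px,z):
    o,d=ray(n,px); return (o+d*((z-o[2])/d[:,2])[:,None])[:,:2]
def proj(n,P):
    K,D,E=ext(n); p=np.array(P,float).reshape(-1,3)@E[:3,:3].T+E[:3,3]; p[:,1:]*=-1
    return cv2.projectPoints(p,np.zeros(3),np.zeros(3),K,D)[0][:,0]
E
python3 - <<'E'
from h import *
for n in("top","scene"):
    cv2.imwrite(f"pics/{n}0.png",r.grab_frame(n)); K,D,E=ext(n); print(n,K[0,0],D,-E[:3,:3].T@E[:3,3])
print(r.current_tool_rot(), r.current_time_s())
E
```

```text
pics
top 530.7610626968321 [-0.1270693  0.         0.         0.         0.       ] [0.25073835 0.00374521 1.70270978]
scene 596.5138720649256 [-0.02649499  0.          0.          0.          0.        ] [1.3399853  0.59997212 1.13703777]
[-3.13944484e+00 -2.69019963e-04  2.84070636e+00] 0.1
```

View pics/top0.png

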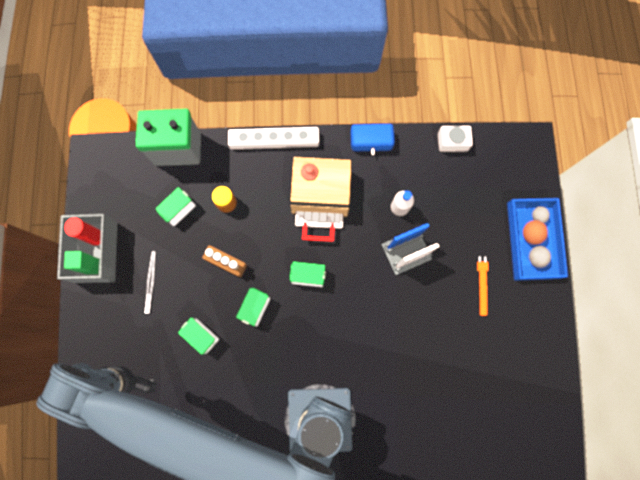

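View pics/scene0.png

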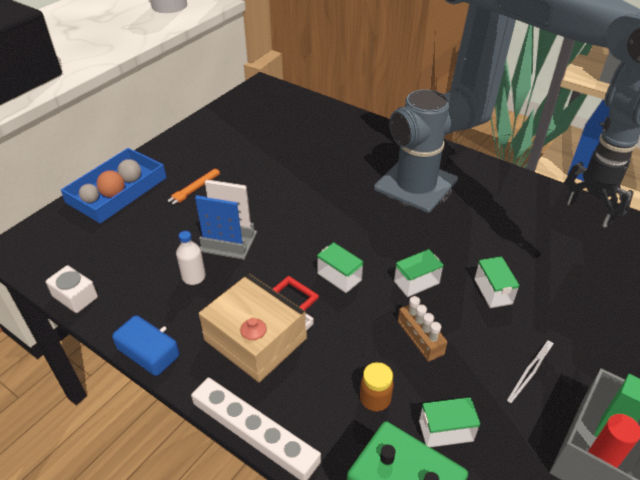

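The top view shows the right-most tub at (308,274), in front of the red handle (319,235). The stand is at (321,185), the rack at (410,250) with the blue panel edge at (408,236), and the white panel is nearer the robot.

```bash
cat > meas.py <<'E'
from h import *
def run(tag):
    im=r.grab_frame("top"); hsv=cv2.cvtColor(im,cv2.COLOR_BGR2HSV)
    def rect(name,lo,hi,z,box):
        m=cv2.inRange(hsv,lo,hi); k=np.zeros_like(m); x0,y0,x1,y1=box; k[y0:y1,x0:x1]=m[y0:y1,x0:x1]
        c=max(cv2.findContours(k,0,1)[0],key=cv2.contourArea)
        p=plane("top",c.reshape(-1,2),z).astype(np.float32)*1000
        rr=cv2.minAreaRect(p); print(name,cv2.contourArea(c),np.round(rr[0],1),np.round(rr[1],1),round(rr[2],1)); print(np.round(cv2.boxPoints(rr)).tolist())
    rect("tub",(50,120,60),(75,255,255),.07,(280,250,340,300))
    rect("handle",(170,150,80),(180,255,255),.044,(290,215,350,250))
    rect("stand",(8,40,150),(28,200,255),.1,(280,150,365,216))
    rect("blue",(100,120,60),(125,255,255),.178,(375,215,450,255))
    rect("cupR",(170,100,80),(180,255,255),.12,(295,155,325,185))
    rect("vial",(5,80,60),(18,255,255),.05,(190,230,255,285))
    return im
if __name__=="__main__":
    im=run("a")
    a=cv2.resize(im[140:290,280:450],None,fx=4.6,fy=4,interpolation=cv2.INTER_CUBIC); cv2.imwrite("pics/crop1.png",a[:600,:800])
E
python3 meas.py
```

```text
tub 618.0 [457.4  25.6] [110.  62.] 82.1
[[419.0, -25.0], [481.0, -33.0], [496.0, 76.0], [434.0, 84.0]]
handle 0.0 [558.3 -33.2] [0. 0.] 0.0
[[558.0, -33.0], [558.0, -33.0], [558.0, -33.0], [558.0, -33.0]]
stand 2620.0 [743.5 -23.6] [186.4 150.8] 85.3
[[661.0, -110.0], [811.0, -123.0], [826.0, 63.0], [676.0, 75.0]]
blue 315.5 [ 545.7 -275.8] [ 27.5 140.9] 21.7
[[507.0, -215.0], [559.0, -346.0], [585.0, -336.0], [532.0, -205.0]]Traceback (most recent call last):
  File "meas.py", line 17, in <module>
    im=run("a")
  File "meas.py", line 13, in run
    rect("cupR",(170,100,80),(180,255,255),.12,(295,155,325,185))
    ~~~~^^^^^^^^^^^^^^^^^^^^^^^^^^^^^^^^^^^^^^^^^^^^^^^^^^^^^^^^^
  File "meas.py", line 6, in rect
    c=max(cv2.findContours(k,0,1)[0],key=cv2.contourArea)
ValueError: max() iterable argument is empty
```

```bash
cat >> h.py <<'E'
from scipy.spatial.transform import Rotation as Ro
def shot():
    """wrist picture + registered extrinsics"""
    p=np.array(r.current_tool_pos()); q=np.array(r.current_tool_rot())
    im=r.grab_frame("wrist"); T=np.eye(4); T[:3,:3]=Ro.from_euler("xyz",q).as_matrix(); T[:3,3]=p
    m=r.camera_model("wrist"); W=np.linalg.inv(T@np.array(m["tool_from_camera"])); return im,W
_W=[None]
def setW(W): _W[0]=W
_ext=ext
def ext(n):
    if n=="wrist":
        K,D,m=cam(n); return K,D,_W[0]
    return _ext(n)
E
python3 - <<'E'
from h import *
print(np.round(r.camera_model("wrist")["tool_from_camera"],3),r.camera_model("wrist")["vertical_fov"])
for i,(p,y) in enumerate([((.55,-.02,.40),-np.pi/2),((.50,-.25,.42),-np.pi/2)]):
    for yy in (y,y+np.pi):
        q=r.solve_ik(p,[np.pi,0,yy])
        print(i,yy,q)
    q=min((s for s in (r.solve_ik(p,[np.pi,0,y]),r.solve_ik(p,[np.pi,0,y+np.pi])) if s is not None),key=lambda s:abs(s[5]))
    r.move_j(q); r.hold(.3)
    im,W=shot(); np.save(f"W{i}.npy",W); cv2.imwrite(f"pics/w{i}.png",im)
print(r.current_time_s())
E
```

```text
[[ 0.001  0.962  0.273  0.068]
 [ 1.    -0.001 -0.     0.001]
 [-0.     0.273 -0.962 -0.144]
 [ 0.     0.     0.     1.   ]] 71.46095234089847
0 -1.5707963267948966 [-0.158205    0.25189766  0.67800162  1.99690028  0.         -1.72900133]
0 1.5707963267948966 [-0.158205    0.25189766  0.67800162  1.99690028  0.          1.41259133]
1 -1.5707963267948966 [-0.58360949  0.31469782  0.80142962  2.05752812  0.         -2.15440581]
1 1.5707963267948966 [-0.58360949  0.31469782  0.80142962  2.05752812  0.          0.98718684]
4.1833
```

View pics/w0.png

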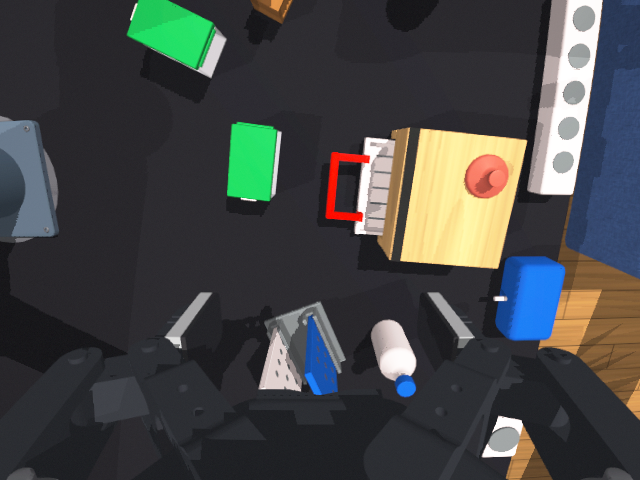

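View pics/w1.png

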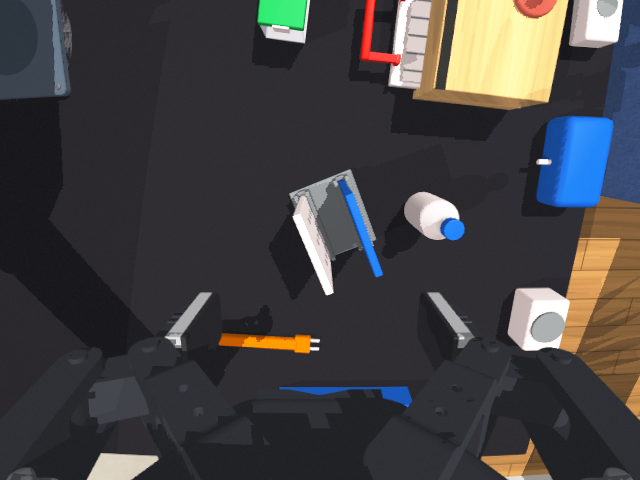

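```bash
cat > m2.py <<'E'
from h import *
def rect(im,name,lo,hi,z,box,show=True):
    hsv=cv2.cvtColor(im,cv2.COLOR_BGR2HSV); m=cv2.inRange(hsv,lo,hi); k=np.zeros_like(m); x0,y0,x1,y1=box; k[y0:y1,x0:x1]=m[y0:y1,x0:x1]
    c=max(cv2.findContours(k,0,1)[0],key=cv2.contourArea)
    p=plane("wrist",c.reshape(-1,2),z).astype(np.float32)*1000
    rr=cv2.minAreaRect(p)
    if show: print(name,cv2.contourArea(c),np.round(rr[0],1),np.round(rr[1],1),round(rr[2],1)); print(np.round(cv2.boxPoints(rr)).tolist(), cv2.approxPolyDP(c,3,True).reshape(-1,2).tolist())
    return rr,c
E
python3 - <<'E'
from m2 import *
im=cv2.imread("pics/w0.png"); setW(np.load("W0.npy"))
rect(im,"tub",(45,120,60),(75,255,255),.07,(210,105,290,215))
rect(im,"handle",(0,180,100),(6,255,255),.044,(310,130,375,235))
rect(im,"stand",(10,50,150),(28,200,255),.1,(412,110,540,285))
print(plane("wrist",[(408,129),(525,141),(498,268),(390,262)],.1)*1000)
rect(im,"cup",(0,100,60),(6,220,255),.12,(450,140,520,210))
im=cv2.imread("pics/w1.png"); setW(np.load("W1.npy"))
rect(im,"blue",(100,120,50),(125,255,255),.178,(320,165,400,290))
cv2.imwrite("pics/w1c.png",cv2.resize(im[160:300,280:400],None,fx=5,fy=4.2,interpolation=cv2.INTER_CUBIC))
E
```

```text
tub 3264.5 [456.1  28.1] [104.1  63. ] 82.5
[[418.0, -19.0], [480.0, -28.0], [494.0, 76.0], [432.0, 84.0]] [[233, 123], [227, 195], [268, 201], [276, 129]]
handle 898.5 [591.9 -10. ] [99.3 56.5] 85.4
[[560.0, -57.0], [616.0, -62.0], [624.0, 37.0], [568.0, 42.0]] [[332, 152], [326, 218], [361, 221], [360, 212], [333, 210], [339, 160], [368, 162], [369, 156]]
stand 13010.5 [744.  -22.8] [180.3 144.3] 85.3
[[665.0, -107.0], [809.0, -119.0], [823.0, 61.0], [679.0, 73.0]] [[421, 128], [412, 183], [412, 261], [497, 268], [526, 140]]
[[ 664.37560368   71.2506495 ]
 [ 820.59831695   59.0519965 ]
 [ 809.20101241 -117.73555826]
 [ 651.41004239 -108.31294237]]
cup 1381.0 [763.8  14.2] [55.4 53. ] 1.0
[[736.0, 40.0], [737.0, -13.0], [792.0, -12.0], [791.0, 41.0]] [[494, 155], [477, 158], [466, 171], [466, 185], [476, 196], [496, 194], [505, 184], [506, 167]]
blue 890.0 [ 551.9 -275.9] [ 12.4 129.3] 22.5
[[521.0, -219.0], [571.0, -338.0], [582.0, -333.0], [533.0, -214.0]] [[339, 180], [374, 275], [380, 276], [382, 271], [353, 194], [343, 179]]
```

View pics/w1c.png

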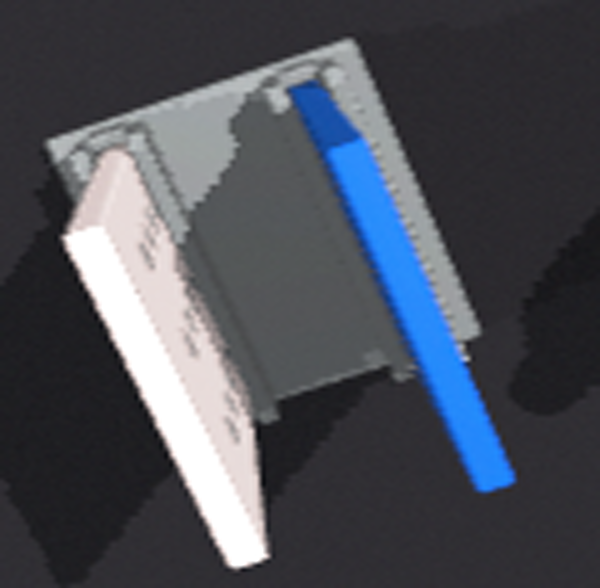

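The crop shows the blue panel's bright top edge from crop (350,145) to (497,489), about (350,195) to (379,276) in the picture. Next come the exact edge position and reachability checks.

```bash
cat >> h.py <<'E'
S0=np.array([.657,-.0175]); TH=np.radians(-4.6)          # stand front centre, yaw
def st(x,y,z): c,s=np.cos(TH),np.sin(TH); return np.array([S0[0]+c*x-s*y,S0[1]+s*x+c*y,z])
def ori(th,t=0,flip=0): # tool y along x-axis of a body with yaw th, tilted by t (top to body +x)
    return (Ro.from_euler("z",th)*Ro.from_euler("y",t)*Ro.from_euler("z",np.pi/2+flip*np.pi)*Ro.from_euler("x",np.pi)).as_euler("xyz")
def place(t,down,dx=0,dz=0): # TCP when panel stands leaning t; TCP `down` below panel top
    c=np.array([-.094*np.tan(t),0.006]); x=np.array([np.cos(t),-np.sin(t)]); z=np.array([np.sin(t),np.cos(t)])
    p=c-.005*x+(.17-down)*z; return st(p[0]+dx,0,p[1]+dz)
E
python3 - <<'E'
from h import *
im=cv2.imread("pics/w1.png"); setW(np.load("W1.npy")); hsv=cv2.cvtColor(im,cv2.COLOR_BGR2HSV)
m=np.zeros((480,640),np.uint8); m[165:290,320:400]=cv2.inRange(hsv,(100,120,200),(125,255,255))[165:290,320:400]
c=max(cv2.findContours(m,0,1)[0],key=cv2.contourArea); rr=cv2.minAreaRect((plane("wrist",c.reshape(-1,2),.178)*1000).astype(np.float32))
print(rr,cv2.boxPoints(rr))
print(plane("wrist",[(345.6,195.7),(354.4,193.3),(383,275.5),(375.6,277.4)],.178))
for f in (0,1):
  for n,p,o in [("tub",(.456,.028,.025),ori(-.134,0,f)),("tubplace",(.36,-.14,.028),ori(-.134,0,f)),("handle",(*st(-.087,0,0)[:2],.03),ori(TH,0,f)),
   ("rack",(.552,-.275,.143),ori(.395,0,f)),("rackup",(.552,-.275,.35),ori(.395,0,f))]+[(f"pl{t}",place(t,.035,dx,dz),ori(TH,t,f)) for t in(.2,.3,.4) for dx,dz in((0,0),(-.06,.02),(-.06,.2))]:
    q=r.solve_ik(p,o); print(f,n,np.round(p,3),None if q is None else np.round(q,2))
E
```

```text
((556.2119750976562, -283.9698181152344), (9.663904190063477, 109.55879974365234), 21.8552188873291) [[ 531.33496 -234.9263 ]
 [ 572.1196  -336.61084]
 [ 581.089   -333.01334]
 [ 540.3043  -231.3288 ]]
[[ 0.5323935  -0.235393  ]
 [ 0.54252939 -0.23255872]
 [ 0.58136354 -0.33458566]
 [ 0.57226015 -0.33712829]]
0 tub [0.456 0.028 0.025] [-0.09 -0.07 -0.43  1.21  0.    1.62]
0 tubplace [ 0.36  -0.14   0.028] [-0.54 -0.27 -0.6   1.24  0.    1.16]
0 handle [ 0.57  -0.011  0.03 ] [-0.14  0.22 -0.12  1.24  0.    1.52]
0 rack [ 0.552 -0.275  0.143] [-0.57  0.29  0.19  1.48  0.    0.6 ]
0 rackup [ 0.552 -0.275  0.35 ] [-0.57  0.39  0.75  1.93  0.    0.6 ]
0 pl0.2 [ 0.66  -0.018  0.139] [-0.12  0.66  0.68  1.78 -0.01  1.53]
0 pl0.2 [ 0.6   -0.013  0.159] [-0.13  0.48  0.45  1.75 -0.01  1.52]
0 pl0.2 [ 0.6   -0.013  0.339] [-0.13  0.63  1.04  2.18 -0.01  1.52]
0 pl0.3 [ 0.663 -0.018  0.136] [-0.12  0.83  0.9   1.94 -0.01  1.53]
0 pl0.3 [ 0.603 -0.013  0.156] [-0.13  0.61  0.62  1.87 -0.01  1.53]
0 pl0.3 [ 0.603 -0.013  0.336] None
0 pl0.4 [ 0.665 -0.018  0.132] [-0.12  1.06  1.23  2.15 -0.02  1
[... 308 characters left out ...]
 -1.63]
1 rack [ 0.552 -0.275  0.143] [-0.57  0.29  0.19  1.48  0.   -2.54]
1 rackup [ 0.552 -0.275  0.35 ] [-0.57  0.39  0.75  1.93  0.   -2.54]
1 pl0.2 [ 0.66  -0.018  0.139] [-0.12  0.66  0.68  1.78 -0.01 -1.61]
1 pl0.2 [ 0.6   -0.013  0.159] [-0.13  0.48  0.45  1.75 -0.01 -1.62]
1 pl0.2 [ 0.6   -0.013  0.339] [-0.13  0.63  1.04  2.18 -0.01 -1.62]
1 pl0.3 [ 0.663 -0.018  0.136] [-0.12  0.83  0.9   1.94 -0.01 -1.61]
1 pl0.3 [ 0.603 -0.013  0.156] [-0.13  0.61  0.62  1.87 -0.01 -1.61]
1 pl0.3 [ 0.603 -0.013  0.336] None
1 pl0.4 [ 0.665 -0.018  0.132] [-0.12  1.06  1.23  2.15 -0.02 -1.61]
1 pl0.4 [ 0.605 -0.013  0.152] [-0.12  0.76  0.79  2.01 -0.02 -1.61]
1 pl0.4 [ 0.605 -0.013  0.332] None
```

Run:
```python
from h import *
o=ori(-.134); p=np.array([.456,.028,0])
r.move_gripper(1.0)
r.movep(p+[0,0,.13],o); r.servo_line(p+[0,0,.025],vel=.12)
r.move_gripper(0.0,30); print(r.current_opening(),r.current_grip_force())
r.servo_line(p+[0,0,.07],vel=.12)
d=np.array([.36,-.14,0]); r.servo_line(d+[0,0,.06],vel=.2)
print(r.servo_line(d+[0,0,.024],vel=.06,max_force=4),r.current_tool_pos(),r.current_grip_force())
r.move_gripper(1.0); r.servo_line(d+[0,0,.14],vel=.2)
print(r.current_time_s())
r.movep(st(-.16,0,.30),ori(TH)); r.hold(.2); im,W=shot(); np.save("W2.npy",W); cv2.imwrite("pics/w2.png",im); print(r.current_time_s())
```

```text
0.7250766204572798 34.72373306751251
True [ 0.35920892 -0.13926094  0.0258043 ] 34.78549540042877
10.55
11.7833
```

View pics/w2.png

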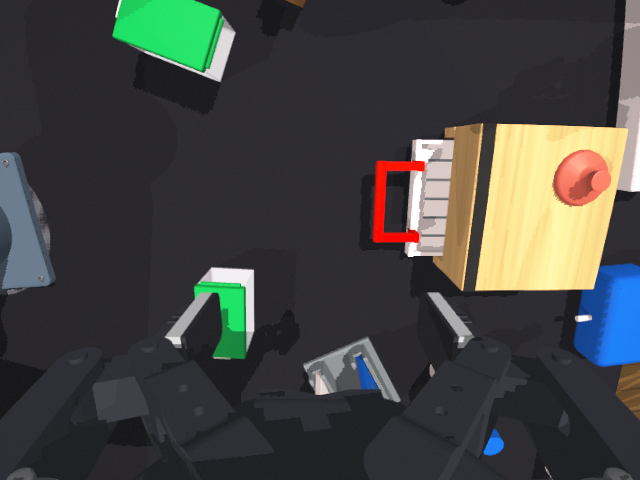

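The tub stands upright at (225,310), clear of the tray path. The handle bar is at (380,202), and the stand's dark front edge runs from (484,124) to (466,289). I refine these and pull the tray.

Run:
```python
from m2 import *
im=cv2.imread("pics/w2.png"); setW(np.load("W2.npy"))
rr,_=rect(im,"handle",(0,180,100),(6,255,255),.044,(360,150,428,255))
P=plane("wrist",[(484,124),(466,289),(627,129),(596,290)],.1); print(P)
b=cv2.boxPoints(rr)/1000; b=b[np.argsort(b[:,0])][:2]; bar=b.mean(0)+.006*np.array([np.cos(TH),np.sin(TH)])
print("bar",bar, "stand xy",Ro.from_euler("z",-TH).apply([*(bar-S0),0]))
p=np.array([*bar,0])
r.move_gripper(.45); r.movep(p+[0,0,.12],ori(TH)); r.servo_line(p+[0,0,.021],vel=.12,max_force=8)
r.move_gripper(0.,40); print(r.current_opening(),r.current_grip_force())
t=np.array(r.current_tool_pos()); u=np.array([np.cos(TH),np.sin(TH),0])
print(r.servo_line(t-.112*u,vel=.08,max_force=15)); print(r.current_wrist_force(),((np.array(r.current_tool_pos())-t)@u))
r.hold(.3); r.move_gripper(.45); q=np.array(r.current_tool_pos()); r.servo_line(q+[0,0,.13],vel=.2)
r.movep(st(-.16,0,.34),ori(TH)); r.hold(.2); im,W=shot(); np.save("W3.npy",W); cv2.imwrite("pics/w3.png",im); print(r.current_time_s())
```

```text
handle 1441.5 [592.1 -10.1] [98.9 57.8] 85.4
[[559.0, -57.0], [617.0, -62.0], [625.0, 37.0], [567.0, 42.0]] [[377, 161], [373, 241], [418, 242], [418, 233], [408, 228], [407, 233], [383, 231], [385, 172], [423, 170], [423, 162]]
[[ 0.66759152  0.07268447]
 [ 0.65555613 -0.103854  ]
 [ 0.82177171  0.05994876]
 [ 0.8123399  -0.11978962]]
bar [ 0.56926531 -0.00821822] stand xy [-0.08819648  0.00221566  0.        ]
0.12791289588048294 41.798266768455505
True
[1.47148828 0.48027105 1.79307786] -0.09958257242540806
18.0833
```

View pics/w3.png

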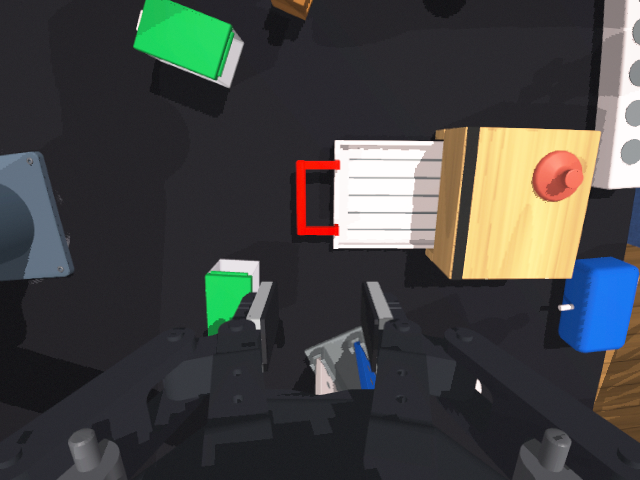

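The tray is fully out, with the bar at (302,198) and its stop felt; the tub is clear. I go on to the panel.

```bash
sed -i 's/^S0=np.array(\[.657,-.0175\])/S0=np.array([.658,-.0165])/' h.py
python3 - <<'E'
from m2 import *
im=cv2.imread("pics/w3.png"); setW(np.load("W3.npy"))
rr,_=rect(im,"handle",(0,180,100),(6,255,255),.044,(290,150,345,245))
t=.33
for n,p,tt in [("final",place(t,.035),t),("retr",place(t,-.01),t),("appr",place(t,.035,-.05,.03),t),("hi",place(0.1,.035,-.05,.19),.1)]:
    print(n,p,r.solve_ik(p,ori(TH,tt)))
p=np.array([.5565,-.2843,0]); o=ori(.381)
r.move_gripper(.5)
r.movep(p+[0,0,.26],o); print(r.servo_line(p+[0,0,.143],vel=.12,max_force=8))
r.move_gripper(0.,50); print(r.current_opening(),r.current_grip_force(),r.current_wrist_force(),r.current_tool_pos())
r.servo_line(p+[0,0,.25],vel=.1); r.servo_line(p+[0,0,.34],vel=.2)
print(r.current_grip_force(),r.current_wrist_force(),r.current_time_s())
im,W=shot(); np.save("W4.npy",W); cv2.imwrite("pics/w4.png",im)
E
```

```text
handle 1148.0 [493.8  -2. ] [98.6 55.5] 84.4
[[461.0, -48.0], [517.0, -54.0], [526.0, 44.0], [471.0, 50.0]] [[297, 160], [297, 234], [337, 234], [337, 224], [305, 225], [305, 169], [336, 169], [339, 161]]
final [ 0.6647963  -0.01704682  0.13533593] [-0.12023996  0.89129872  0.99182569  2.00107862 -0.012944    1.53299527]
retr [ 0.67933126 -0.01821627  0.17790784] None
appr [ 0.61495735 -0.01303687  0.16533593] [-0.12303687  0.69607643  0.74875018  1.95318993 -0.01384962  1.5303488 ]
hi [ 0.60723508 -0.01241555  0.33082473] [-0.1283126   0.4791459   0.81841079  2.00994668 -0.00479292  1.52300844]
False
0.11073666068573622 50.117520689964294 [-0.2830899  -0.50063391  2.95259979] [ 0.556756   -0.28495886  0.14404555]
49.43557620048523 [ 1.12614945  0.25566948 -2.58648627] 22.7833
```

View pics/w4.png

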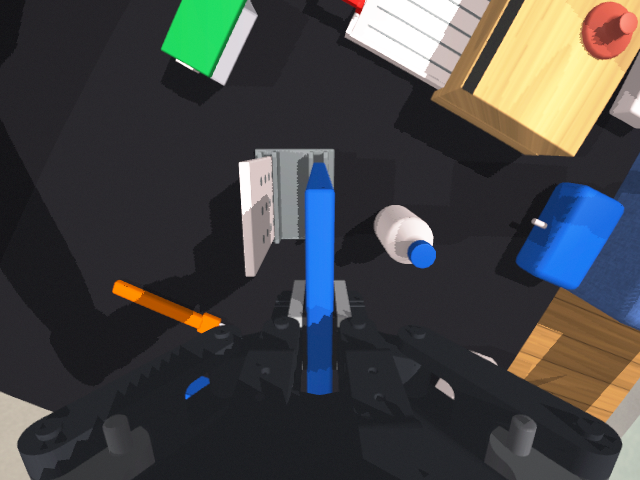

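The panel is held square in the gripper, with its top edge at x≈320 and the bottle and white panel untouched. Now I place it.

Run:
```python
from h import *
t=.31; o=ori(TH,t); u=st(1,0,0)-st(0,0,0)
f=place(t,.034)
for up,k in((.02,.3),(.03,.2),(.045,.1),(.045,.2),(.045,.3)):
    print(up,k,[r.solve_ik(f+[k*up,0,up],ori(TH,tt)) is not None for tt in(.31,.25,.2,.15)])
r.movep(place(.1,.034,-.05,.19),ori(TH,.1))
r.movep(place(t,.034,-.03,.06),o)
w0=np.array(r.current_wrist_force())
print(r.servo_line(place(t,.034,-.03,-.008),vel=.04,max_force=3), r.current_tool_pos()-place(t,.034,-.03,0), r.current_wrist_force()-w0)
p=np.array(r.current_tool_pos()); r.servo_line(p+[0,0,.002],vel=.03)
p=np.array(r.current_tool_pos()); print(r.servo_line(p+.045*u,vel=.03,max_force=3), r.current_tool_pos()-place(t,.034), r.current_wrist_force()-w0, r.current_tool_rot()-o)
print(r.current_grip_force(),r.current_opening(),r.current_time_s())
cv2.imwrite("pics/s5.png",cv2.resize(r.grab_frame("scene")[160:400,180:400],None,fx=2.5,fy=2.5))
```

```text
0.02 0.3 [True, True, True, True]
0.03 0.2 [True, True, True, True]
0.045 0.1 [True, True, True, True]
0.045 0.2 [True, True, True, True]
0.045 0.3 [True, True, True, True]
True [-2.30948191e-05  3.05264211e-05 -3.20789535e-04] [ 1.5519084  -1.2751682   5.04776277]
True [-0.00226989  0.00019113 -0.00030371] [-0.84679917 -1.05389588 -0.17221789] [ 0.00875536 -0.00031382 -0.00022757]
49.71518039703369 0.11214571300519248 27.1333
```

View pics/s5.png

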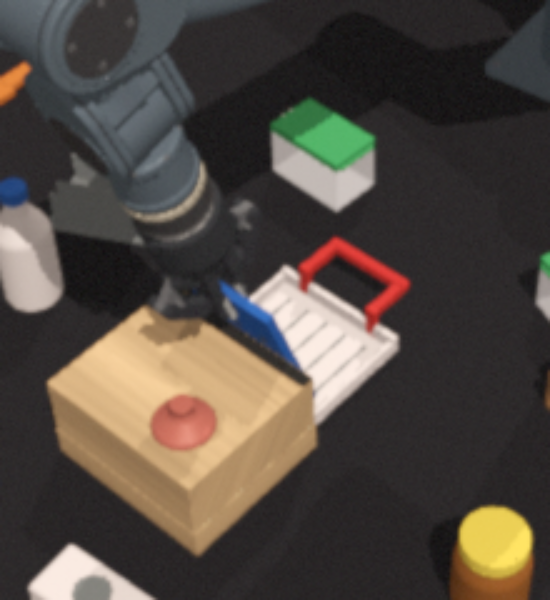

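The panel leans on the dark front edge with its foot in the tray, so I lower it to contact and release.

Run:
```python
from h import *
p=np.array(r.current_tool_pos()); w=np.array(r.current_wrist_force())
print(r.servo_line(p-[0,0,.006],vel=.015,max_force=3), r.current_tool_pos()-p, r.current_wrist_force()-w)
r.hold(.2); r.move_gripper(.2,20); r.hold(.3); r.move_gripper(.45); r.hold(.2)
p=np.array(r.current_tool_pos()); u=st(1,0,0)-st(0,0,0)
r.servo_line(p+.25*.045*u+[0,0,.045],vel=.05)
p=np.array(r.current_tool_pos()); r.servo_line(p-.04*u+[0,0,.06],vel=.1,attitude=ori(TH,.1))
r.movep(st(-.22,0,.34),ori(TH)); r.hold(.2); im,W=shot(); np.save("W6.npy",W); cv2.imwrite("pics/w6.png",im); cv2.imwrite("pics/s6.png",r.grab_frame("scene"));print(r.current_time_s())
```

```text
True [-9.86827658e-05  5.20096164e-05  3.21255344e-06] [ 1.85617037 -0.63892524  3.15705664]
31.8583
```

View pics/w6.png

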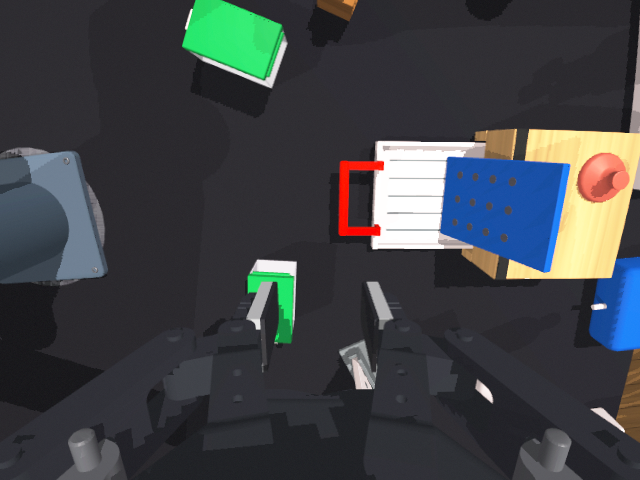

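View pics/s6.png

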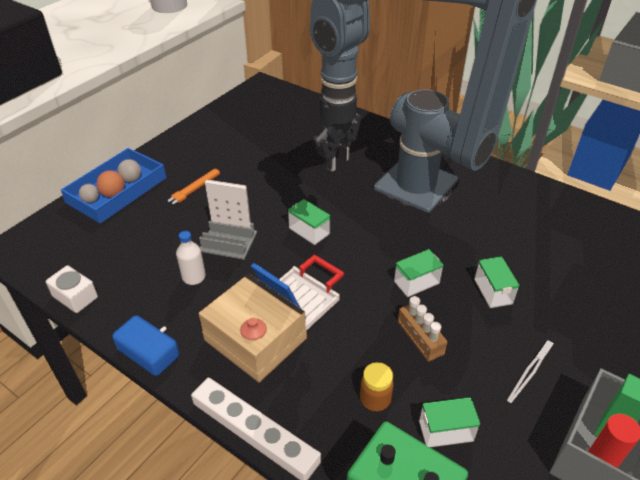

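The panel leans in the tray with its foot at about (444,190) and its top edge from (567,163) to (550,270). I check the numbers before handing in.

Run:
```python
from m2 import *
im=cv2.imread("pics/w6.png"); setW(np.load("W6.npy"))
I=Ro.from_euler("z",-TH)
F=lambda px,z: np.round(I.apply(np.c_[plane("wrist",px,z)-S0,np.zeros(len(px))])[:,:2]*1000,1)
rr,c=rect(im,"blue",(100,120,40),(125,255,255),.1,(430,140,580,285))
print("foot",F([(447,158),(441,221)],.008)); print("top",F([(567,163),(550,270)],.168)); 
rr,c=rect(im,"handle",(0,180,100),(6,255,255),.044,(335,150,385,245),False); b=cv2.boxPoints(rr)/1000; b=b[np.argsort(b[:,0])][:2]; print("bar",I.apply([*(b.mean(0)-S0),0]))
```

```text
blue 10991.0 [655.  -27.1] [134.9 150. ] 83.5
[[573.0, -86.0], [722.0, -103.0], [737.0, 31.0], [588.0, 48.0]] [[448, 157], [440, 231], [548, 271], [569, 164]]
foot [[-40.6  54. ]
 [-40.6 -36.1]]
top [[ 17.   56.7]
 [ 20.2 -51.6]]
bar [-0.19330811  0.00149622  0.        ]
```

```bash
python3 -c "
from cell import r
print(r.sign_off(), r.current_time_s())"
```

```text
the job is handed in; nothing more can be done
the job is handed in; nothing more can be done
```

The job is handed in; my last camera check showed the tub upright and clear of the tray, the tray out to its stop, and the blue panel leaning about 0.35 rad on the stand edge, square and centred. The judge's verdict was not shown.

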